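Close the pressure filter and push its safety pin home

ROBOT

A 6-joint arm with a two-finger parallel gripper is mounted at the origin on a cart in front of the work surface, level with it; the furniture and walls round the work are solid. World frame = base frame: x ahead of the robot, y to its left, z up, the work surface at z = 0. Lengths are in m, angles in rad, forces in N, time in s.
With the tool pointing down it reaches from about 0.3 to 0.775 m from the base axis. Payload 14.6 kg.
Tool frame: the origin (TCP) lies at the very end of the fingers, on their centre line; the grasp point (between the pads) lies 19 mm behind it; x points along the fingers, z is the direction in which the jaws open and shut, and the axes are right-handed (so a half turn about x gives the same grasp; the last joint's range is limited). The gripper opens to 94 mm and grips with 3 to 60 N. Pads are 16 mm wide; open, the fingers measure 119 mm over their backs; the gripper's body (75 mm by 177 mm) begins 78 mm behind the grasp point.
Start: joints at [1.22, 0.3, 1.521, -0, 1.321, -0.067], TCP at [0.154, 0.528, 0.205] pointing down, gripper open.
Joint ranges: [-3.03, 3.03], [-0.79, 2.21], [0.23, 2.52], [-1.04, 4.18], [0, 3.07], [-2.55, 2.55]. Speed limits (rad/s): [2.22, 2.22, 2.57, 3.14, 3.14, 3.14].

INTERFACE

Orientations are given as [roll, pitch, yaw] about the fixed x, y, z axes, in that order (R = Rz(yaw) Ry(pitch) Rx(roll)).
In Python, from station import ctrl gives the robot as it stands. The module is installed in compiled form; this text tells all that it offers.
- The arm moves only by the tool servo_tool, never from a script. Its argument "motion" is one flat list of numbers, 4 for each row, row after row: the shift along the tool's x, y, z in mm, then the turn about the tool's x in degrees. In form: [dx, dy, dz, roll, dx, dy, dz, roll, ...]. A call has 1 to 20 rows; each row is the pose to reach, as a shift and turn from the pose commanded when the call began, along the tool's axes at that moment; what a row does not reach only later rows make up. A row lasts 1/8 s, in which the tool goes at most 62.5 mm and 10.7 degrees, less where a joint would pass 70% of its speed; a pose out of reach is approached as far as the arm can. A call with a gripper value outside its range is refused whole. "gripper" is the opening, from 0 (shut) to 1 (fully open), set as the call begins (left out, the last holds). The fingers move at their own pace and stop on an object; "force" is the grip in N (left out, the last holds). Time passes only in rows, so rows that repeat a pose let the fingers close. It gives the time, the measured TCP pose, the force and the opening at its end, in the units of the state.
- ctrl.get_obs(): the state, without advancing time (a new reading comes with each control period).
- ctrl.camera(name): name is "side" or "top"; returns a dict with "color" (420x560x3 uint8, red, green, blue), "z_map" (420x560 float32, m along the optical axis (not along the pixel's ray), 0 where there is no reading), "fx", "fy", "cx", "cy" (pixels), "rvec" (rotation vector, rad) and "tvec" (3), from world to camera coordinates, as OpenCV has them. Camera axes: x right, y down, z forward; pixel columns grow to the right and rows downward; lengths in m; the calibration is good to about 2 mm. A picture is of the moment at which its call begins.
- ctrl.hand_in(): hands the job in, once; it reports no verdict.
The state is a dict: "time_s": time; "qpos": joint angles; "joint_vel": joint speeds; "tau": joint torques, N m; "ee_pos": TCP position; "eef_rot": TCP orientation; "force": force on the tool from outside, world axes, zero at the start; "moment": the same for the moment, N m; "grip_width": finger opening in m.
Only numpy, scipy, OpenCV 4.12 (cv2) and the standard library are available. Lean on these libraries where they do the work, as an engineer would, in place of code of your own. Each camera call takes 0.05 s, during which the arm holds its last target.

TASK

Get the pressure filter ready for gas: turn its lid anticlockwise by the crossbar until the hole in the lid's lug lines up inside the fork on the vessel, then push the red-topped safety pin down through it, fully home. The tall measuring cylinder stands in the crossbar's way, so first move it well out of the bar's reach and leave it standing upright on the bench. Do not lean on the gauge, never tip the cylinder, and leave everything else on the bench where it stands.

Things in the scene. Friction and masses are not known exactly. Their poses are not given: they have to be found in the camera images.
- filter_vessel: steel pressure filter vessel, fixed, 134 mm across, 106 mm tall without its lid. Origin at the centre of its underside, on the upright axis about which the lid turns; z up; the fork with the safety pin is on its own -x side (towards the robot). A spout sticks out 94 mm on +x; three claws (128 mm high, to 74 mm from the axis) hold the lid's rim at 0 and +-60 degrees from +x.
- vessel_lid (a joint): angle of the lid about the vessel's vertical axis, rad: 0 = lug hole lined up with the pin; negative = the lid still stands clockwise of that, seen from above; positive = turned too far. It turns from -1.35 to 0.35, is stiff (about 0.22 N m of friction, 2 to 3 N at the bar's ends) and stays where it is left.
- safety_pin (a joint): how far the pin is pushed down, m: 0 up, 0.024 fully home, red head on the guide bush. Captive; takes 4 to 5 N and stays where left. 10 mm thick, nose tapered to 4 mm; the lug hole is 13 mm, so it enters and pulls the lid true if the lid is within about 0.04 rad of 0. On the solid lug it stops after 3 mm; pushed down with no lug under it, it bars the fork.
- pin_top (a point): centre of the top of the pin's round red head (25 mm across, 13 mm high), 79 mm from the vessel's axis in its -x direction; 187 mm above the bench when up, 163 mm when home.
- fork_hole (a point): point on the pin's upright axis in the gap between the fork's jaws, 114 mm above the bench (middle of the lug's thickness). The dark fork is 34 mm wide, 62 to 104 mm from the vessel's axis, its top 136 mm above the bench, with a 14 mm high guide bush on it.
- lug_hole (a point): centre of the hole in the lid's lug, at the lug's upper face (118 mm above the bench, lug 8 mm thick, 28 mm wide, reaching 93 mm from the axis). Its x, y must come under pin_top.
- knob_a (a point): centre of one of the two black balls (22 mm across) at the ends of the lid's straight round crossbar (14 mm thick, centre line 145 mm above the bench), 120 mm from the axis. With the lid at 0 it lies at -60 degrees from the vessel's own +x (anticlockwise from above is positive); it turns with the lid.
- knob_b (a point): centre of the other ball, opposite knob_a: at +120 degrees from the vessel's own +x with the lid at 0, same radius and height.
- gauge (a point): pressure gauge with an upward-facing dial (white face, dark rim, 54 mm across, 156 to 184 mm above the bench) on the lid's axis, above the crossbar; point on its axis at 182 mm. The lid's top plate around it, 127 mm across, is 124 mm above the bench, with two small fittings up to 145 mm high.
- grad_cylinder_mid (a point): the measuring cylinder: clear glass tube 27 mm thick on a blue hexagonal foot (48 x 56 mm, 7 mm thick), 191 mm tall, about 90 g. Point on its axis, half-way up (95 mm above the bench). It stands beside the vessel in the path of one end of the bar, ahead of knob_a or of knob_b. The lid's lug may overhang its foot by a few mm: draw it outward before lifting it higher.
- jar_mint_a_mid (a point): small jar with a green cap, 47 mm across, 83 mm tall (lower than the crossbar, which passes over it); point at half its height. It stands in front of the other end of the bar.
- jar_mint_b_mid (a point): another such jar, 47 mm across, 83 mm tall; point at half its height.
- glass_beaker_mid (a point): small glass beaker, 59 mm across, 66 mm tall; point at half its height.
- reagent_bottle_mid (a point): square white bottle, 87 x 86 mm, 142 mm tall; point at half its height.
- wash_bottle_mid (a point): wash bottle with a red cap, base 70 mm across, shoulder and cap 168 mm high, its thin bent spout reaching 214 mm; its base's centre lies 24 mm from this point in its own +y direction; point at 84 mm above the bench.
- vial_a_mid (a point): white-capped sample vial, 21 mm across, 45 mm tall; point at half its height.
- vial_b_mid (a point): red-capped sample vial, 21 mm across, 45 mm tall; point at half its height.
- blue_lid_mid (a point): blue screw lid lying open side up, 71 mm across, 35 mm tall; point at half its height.
- timer_mid (a point): white bench timer, 62 x 64 mm, 18 mm tall; point at half its height.
- bench_edge (a point): a point on the front edge of the black worktop (never moves). The edge is straight: x = 0.466 - 0.268 y in robot coordinates (m), the worktop lying beyond it; the worktop is free wherever none of the other things stands.
- balance_front (a point): middle of the front face of the analytical balance, which never moves: 208 mm wide, turned 0.30 rad anticlockwise (seen from above) from square to the robot, its front part 92 mm high, its glass shield from 100 mm farther back 322 mm high. Behind and beside it stand a notebook, a beaker and a tissue box, at x over 0.7.
Things that resemble listed ones, but are neither listed nor needed, are in the scene too. What is shaped like the part that bears grad_cylinder_mid but pink is not meant.

How it is judged:
By the outcome, as a careful person would: the job done as asked, in the order asked, and still so for the second after the job is handed in, with the robot touching nothing.
It also fails if it takes over 58 s, if anything falls off the work surface, if the arm or the gripper's body presses on something with over 40 N, if the wrist force passes 120 N, or if a joint passes its speed limit or range.

## Working session

There is one attempt and no reset: what is moved stays moved. The work goes in short steps, Python scripts to look and compute and a tool call to move; the robot and the scene stay as the last step left them, time stands still between calls to the robot, and variables do not carry over. Pictures are saved under pics/ and viewed, and the job is handed in when it is done.

Besides the shell and the picture viewer there is one more tool, called after "Emit:" by a JSON object that holds its "name" and its "arguments", one argument or row to a line. servo_tool: Moves the arm, as the interface text tells. Its arguments: {"type":"object","properties":{"motion":{"type":"array","items":{"type":"number"}},"gripper":{"type":"number"},"force":{"type":"number"}},"required":["motion"]}

```bash
mkdir -p pics
cat > h.py <<'E'
import numpy as np, cv2, pickle
from station import ctrl
def snap(n,tag):
    c=ctrl.camera(n); cv2.imwrite(f'pics/{tag}_{n}.png',c['color'][:,:,::-1]); pickle.dump(c,open(f'{tag}_{n}.pkl','wb')); return c
def load(n,tag): return pickle.load(open(f'{tag}_{n}.pkl','rb'))
def world(c):
    R,_=cv2.Rodrigues(np.array(c['rvec'],float)); t=np.array(c['tvec'],float).reshape(3)
    z=c['z_map'].astype(float); v,u=np.mgrid[:z.shape[0],:z.shape[1]]
    P=np.stack([(u-c['cx'])/c['fx']*z,(v-c['cy'])/c['fy']*z,z],-1)
    W=(P-t)@R; W[z==0]=np.nan; return W
def proj(c,p): 
    q,_=cv2.projectPoints(np.array(p,float).reshape(-1,3),np.array(c['rvec'],float),np.array(c['tvec'],float),np.array([[c['fx'],0,c['cx']],[0,c['fy'],c['cy']],[0,0,1]],float),None); return q.reshape(-1,2)
def ray(c,u,v,zh):
    R,_=cv2.Rodrigues(np.array(c['rvec'],float)); t=np.array(c['tvec'],float).reshape(3)
    o=-R.T@t; d=R.T@np.array([(u-c['cx'])/c['fx'],(v-c['cy'])/c['fy'],1]); return o+d*(zh-o[2])/d[2]
E
python3 - <<'E'
from h import *
for n in('side','top'):
    c=snap(n,'a'); R,_=cv2.Rodrigues(np.array(c['rvec'],float)); print(n,-R.T@np.array(c['tvec']).reshape(3),R[2],c['fx'])
print(ctrl.get_obs())
E
```

```text
side [0.49287658 1.41063373 0.7739919 ] [ 0.05940564 -0.8978213  -0.4363346 ] 509.43070214463484
top [0.27102475 0.11479798 1.79779512] [ 1.82008657e-01  3.51284505e-04 -9.83296865e-01] 522.0747406865626
{'time_s': 0.1, 'qpos': array([ 1.22041888e+00,  3.00410518e-01,  1.52152363e+00,  3.48734088e-05,
        1.32066164e+00, -6.66248467e-02]), 'joint_vel': array([ 0.00121405, -0.00166263, -0.00121679, -0.00093293, -0.00118701,
        0.00106817]), 'tau': array([ 2.88951553e-03, -5.32645404e+01, -3.53277576e+01,  7.09863100e-02,
        2.35110271e-02, -1.28463350e-05]), 'ee_pos': array([0.15390711, 0.52779057, 0.20494385]), 'eef_rot': array([ 3.04130666,  1.56979262, -1.95484357]), 'force': array([ 0.30748823,  0.55183579, -0.0269145 ]), 'moment': array([-0.00129468,  0.04801161,  0.0205303 ]), 'grip_width': 0.09396648217508301}
```

View pics/a_side.png

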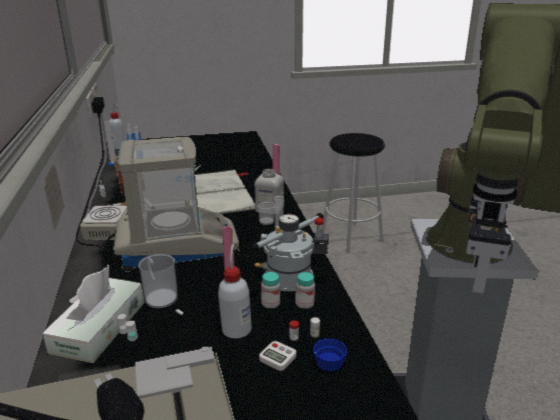

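View pics/a_top.png

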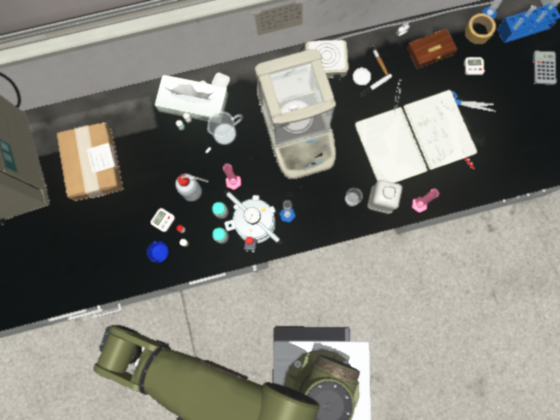

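Run:
```python
from h import *
c=load('top','a'); im=c['color'][150:270,170:330,::-1]; cv2.imwrite('pics/crop1.png',cv2.resize(im,None,fx=5,fy=5,interpolation=cv2.INTER_CUBIC))
c=load('side','a'); im=c['color'][180:320,220:370,::-1]; cv2.imwrite('pics/crop2.png',cv2.resize(im,None,fx=4,fy=4,interpolation=cv2.INTER_CUBIC))
```

```text
(no output)
```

View pics/crop1.png

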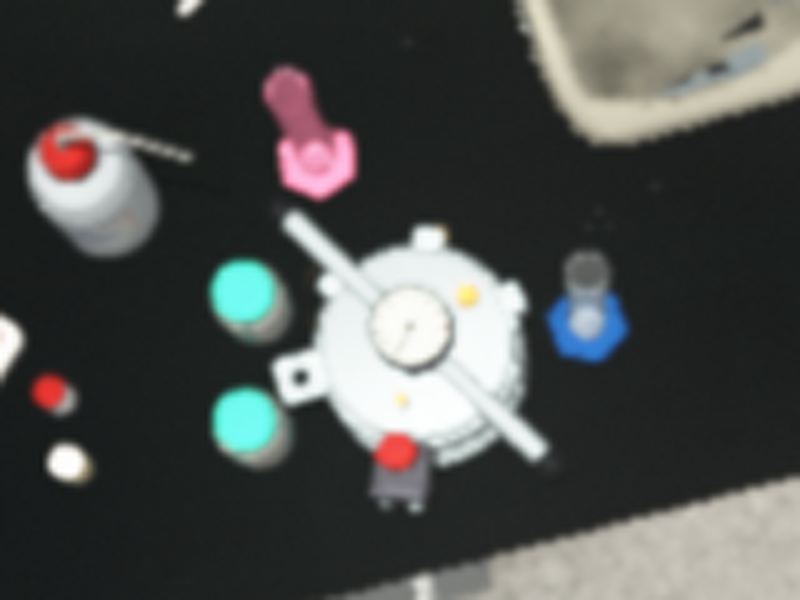

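View pics/crop2.png

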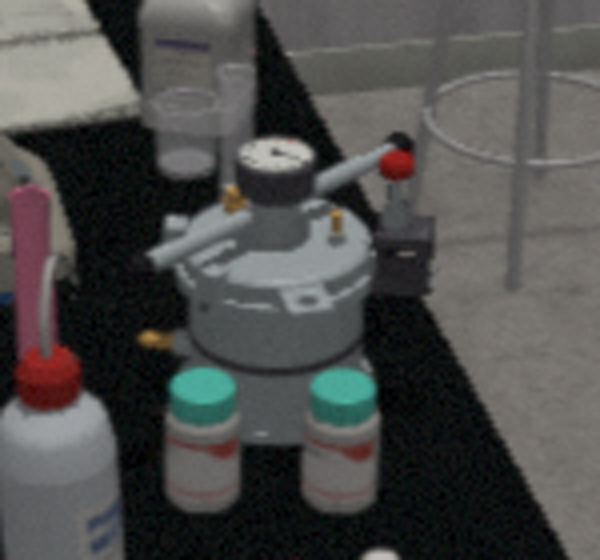

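Run:
```python
from h import *
c=load('top','a'); W=world(c)
f=lambda x,y:(170+(x+.5)/5-.5,150+(y+.5)/5-.5)
for n,(x,y),z in [('gauge',(410,326),.184),('pin',(397,452),.187),('lughole',(300,377),.118),('knobA',(548,462),.145),('knobB',(284,211),.145),('foot',(588,326),.007),('cyltop',(588,270),.191),('pinkfoot',(317,160),.007),('pinktop',(288,85),.191),('jar1',(243,292),.083),('jar2',(246,420),.083),('washcap',(68,152),.168),('spouttip',(190,157),.214),('balance corner',(592,140),.092)]:
    u,v=f(x,y); print(n,ray(c,u,v,z).round(4), W[int(round(v)),int(round(u))].round(4))
hsv=cv2.cvtColor(c['color'],cv2.COLOR_RGB2HSV)
for n,lo,hi,box in [('blue',(100,100,60),(125,255,255),(275,200,305,230)),('red',(0,150,80),(8,255,255),(235,230,260,250))]:
    m=cv2.inRange(hsv,lo,hi); k=np.zeros_like(m); x0,y0,x1,y1=box; k[y0:y1,x0:x1]=1; m=m*k
    v,u=np.nonzero(m); print(n,len(u),u.min(),u.max(),v.min(),v.max(),W[v,u].reshape(-1,3).min(0),W[v,u].max(0),np.nanmean(W[v,u],0))
# high points of region
m=(W[...,2]>.165)&(abs(W[...,0]-.5)<.25)&(abs(W[...,1]-.25)<.2)
nl,l,s,ce=cv2.connectedComponentsWithStats(m.astype(np.uint8))
for i in range(1,nl):
    p=W[l==i]; print(s[i],p.mean(0).round(4),p[:,2].max().round(3), ((p.min(0)+p.max(0))/2).round(4))
c2=load('side','a');
for p in ([.49,.3,.184],):print(proj(c2,p),proj(c,p))
```

```text
gauge [0.545  0.2287 0.184 ] [0.5432 0.227  0.191 ]
pin [0.4652 0.2351 0.187 ] [0.4646 0.2347 0.1922]
lughole [0.5221 0.3043 0.118 ] [ 0.5404  0.3167 -0.004 ]
knobA [0.4645 0.142  0.145 ] [0.4632 0.1425 0.156 ]
knobB [0.6266 0.3145 0.145 ] [0.6233 0.3143 0.1575]
foot [0.5759 0.1174 0.007 ] [0.5665 0.118  0.0585]
cyltop [0.5802 0.1174 0.191 ] [0.5871 0.1181 0.1482]
pinkfoot [0.6932 0.309  0.007 ] [0.6826 0.3047 0.0461]
pinktop [0.6986 0.3087 0.191 ] [0.7039 0.3123 0.166 ]
jar1 [0.5845 0.3478 0.083 ] [0.5858 0.3495 0.0758]
jar2 [0.4984 0.3432 0.083 ] [0.4969 0.3424 0.0838]
washcap [0.6594 0.4513 0.168 ] [0.6606 0.4529 0.163 ]
spouttip [0.6458 0.3657 0.214 ] [ 0.6968  0.3984 -0.0015]
balance corner [0.6882 0.1154 0.092 ] [0.7017 0.1155 0.031 ]
blue 144 279 295 208 222 [ 0.55086582  0.09016988 -0.00663993] [0.60063639 0.14603586 0.13318858] [0.57215405 0.1177311  0.00891151]
red 40 245 252 237 243 [0.45542183 0.22619095 0.17907864] [0.47542647 0.24764391 0.19466156] [0.46510888 0.23599913 0.18593811]
[223 164   9  10  47] [0.6942 0.3109 0.1823] 0.199 [0.6938 0.3098 0.1819]
[182 176  26   8  50] [0.6588 0.4213 0.1943] 0.22 [0.6578 0.4121 0.1929]
[184 185   1   1   1] [0.6436 0.4485 0.1655] 0.165 [0.6436 0.4485 0.1655]
[283 201   8   9  35] [0.5781 0.1198 0.185 ] 0.198 [0.5775 0.1196 0.1844]
[243 207  18  18 237] [0.5436 0.2291 0.1827] 0.194 [0.5447 0.2295 0.1799]
[245 236   8   8  50] [0.4662 0.2364 0.1856] 0.195 [0.4669 0.2369 0.1864]
[[309.32650932 231.36292625]] [[228.39357672 232.06525503]]
```

```bash
cat >> h.py <<'E'
from scipy.spatial.transform import Rotation as Ro
def tool():
    o=ctrl.get_obs(); return np.array(o['ee_pos']),Ro.from_euler('xyz',o['eef_rot']).as_matrix(),o
def info(p=None,jaw=None):
    x,R,o=tool(); print('t',round(o['time_s'],2),'pos',x.round(4),'F',np.round(o['force'],1),'w',round(o['grip_width'],4),'q',np.round(o['qpos'],2))
    a=np.degrees(np.arctan2(R[1,2],R[0,2])); print('jawdeg',a.round(1),'toolx',R[:,0].round(3),'tooly',R[:,1].round(3))
    if p is not None: print('shift mm',(R.T@(np.array(p)-x)*1000).round(1))
    if jaw is not None:
        d=(jaw-a+90)%180-90; print('jaw turn about world z',d.round(1),'=> roll',(-d if R[2,0]<0 else d).round(1))
E
python3 - <<'E'
from h import *
info([.577,.1185,.25],16)
c=load('top','a')
print(ray(c,353,197,.04),ray(c,324,228,0), ray(c,385,195,.142))
E
```

```text
t 0.1 pos [0.1539 0.5278 0.2049] F [ 0.3  0.6 -0. ] w 0.094 q [ 1.22  0.3   1.52  0.    1.32 -0.07]
jawdeg 73.7 toolx [-0.    -0.001 -1.   ] tooly [-0.96  0.28  0.  ]
shift mm [ -44.8 -520.8 -274.5]
jaw turn about world z -57.7 => roll 57.7
[ 0.63389582 -0.1083842   0.04      ] [ 0.53144435 -0.01085361  0.        ] [ 0.62015692 -0.19923245  0.142     ]
```

Emit:
{"name": "servo_tool", "arguments": {
  "motion": [-45,0,0,0,-45,-40,-21,4.4,-45,-80,-42,8.9,-45,-120,-63,13.3,-45,-160,-84,17.7,-45,-200,-105,22,-45,-240,-127,26.6,-45,-280,-148,31,-45,-320,-169,35.4,-45,-360,-190,40,-45,-400,-211,44.3,-45,-440,-232,48.7,-45,-480,-253,53.2,-45,-510,-269,56.5,-45,-521,-274.5,57.7,-45,-521,-274.5,57.7,-45,-521,-274.5,57.7],
  "gripper": 0.62
}}

```text
time_s: 2.22
ee_pos: [0.5767, 0.1195, 0.2506]
eef_rot: [1.709, 1.571, 1.991]
force: [-0.1, -0.2, 0.7]
grip_width: 0.0582
```

Run:
```python
from h import *
info([.577,.118,.108],16)
for n in('side','top'): c=snap(n,'b')
c=load('top','b'); im=c['color'][140:260,190:350,::-1]; cv2.imwrite('pics/b1.png',cv2.resize(im,None,fx=5,fy=5,interpolation=cv2.INTER_CUBIC))
c=load('side','b'); im=c['color'][130:310,200:370,::-1]; cv2.imwrite('pics/b2.png',cv2.resize(im,None,fx=3.3,fy=3.3,interpolation=cv2.INTER_CUBIC))
```

```text
t 2.23 pos [0.5767 0.1195 0.2506] F [-0.1 -0.2  0.7] w 0.0582 q [ 0.14  0.36  1.34  0.    1.44 -0.14]
jawdeg 16.1 toolx [-0.  0. -1.] tooly [-0.278  0.961  0.   ]
shift mm [ 1.426e+02 -1.600e+00 -1.000e-01]
jaw turn about world z -0.1 => roll 0.1
```

View pics/b1.png

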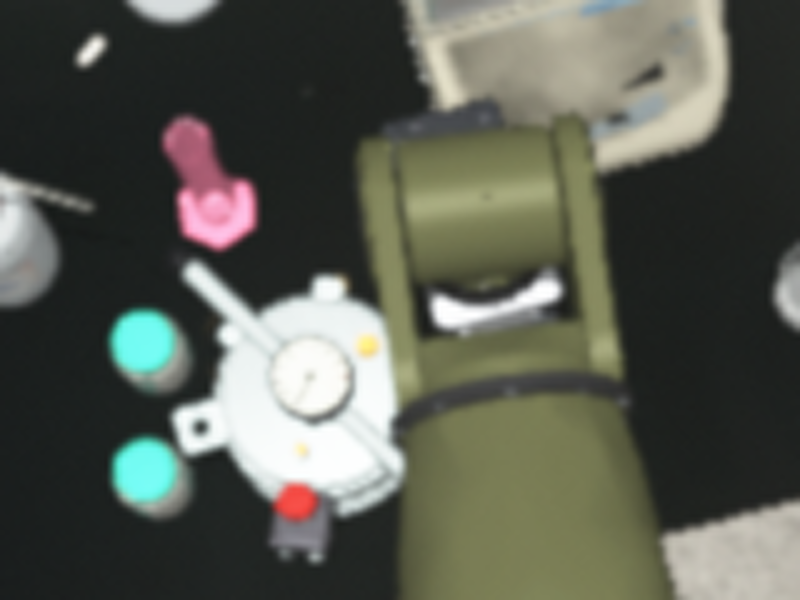

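View pics/b2.png

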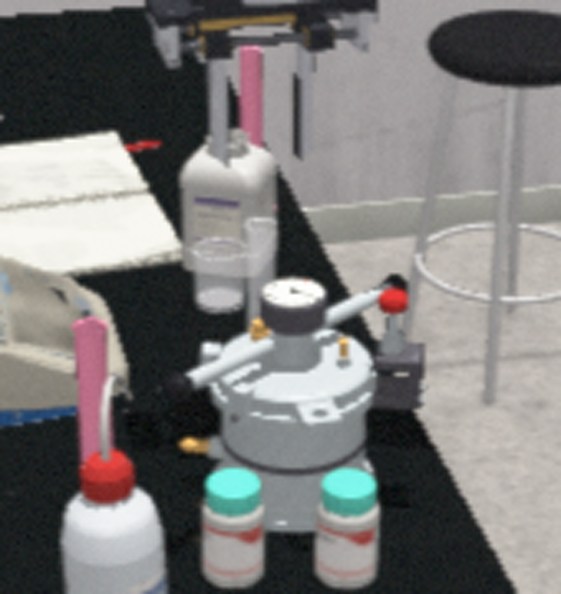

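Emit:
{"name": "servo_tool", "arguments": {
  "motion": [30,-1.5,0,0,70,-1.5,0,0,105,-1.5,0,0,130,-1.5,0,0,142,-1.5,0,0,142,-1.5,0,0]
}}

```text
time_s: 3.08
ee_pos: [0.5775, 0.1175, 0.1085]
eef_rot: [3.014, 1.57, -2.988]
force: [-0.1, -0.8, -0.3]
grip_width: 0.0583
```

Run:
```python
from h import *
info([.577,.118,.108],16)
c=snap('side','c'); im=c['color'][130:310,200:370,::-1]; cv2.imwrite('pics/c2.png',cv2.resize(im,None,fx=3.3,fy=3.3,interpolation=cv2.INTER_CUBIC))
```

```text
t 3.08 pos [0.5775 0.1175 0.1085] F [-0.1 -0.8 -0.3] w 0.0583 q [ 0.14  0.48  1.51 -0.    1.15 -0.14]
jawdeg 16.1 toolx [-0. -0. -1.] tooly [-0.277  0.961  0.   ]
shift mm [ 0.5  0.7 -0.3]
jaw turn about world z -0.1 => roll 0.1
```

View pics/c2.png

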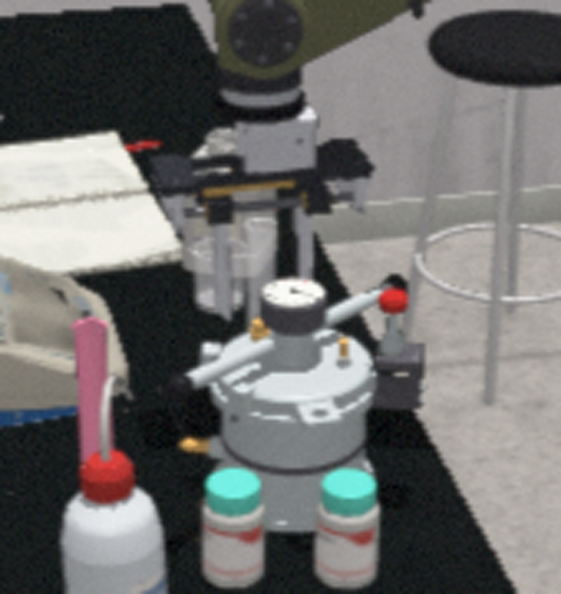

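Emit:
{"name": "servo_tool", "arguments": {
  "motion": [0,0,0,0,0,0,0,0,0,0,0,0,0,0,0,0,0,0,0,0,0,0,0,0],
  "gripper": 0,
  "force": 10
}}

```text
time_s: 3.88
ee_pos: [0.5778, 0.1172, 0.1086]
eef_rot: [-0.247, 1.571, 0.033]
force: [-0.1, -0.4, 2.5]
grip_width: 0.0271
```

Run:
```python
from h import *
info([.54,-.012,.108],16)
```

```text
t 3.88 pos [0.5778 0.1172 0.1086] F [-0.1 -0.4  2.5] w 0.0271 q [ 0.14  0.48  1.51 -0.    1.15 -0.14]
jawdeg 16.0 toolx [ 0.  0. -1.] tooly [-0.276  0.961 -0.   ]
shift mm [   0.6 -113.7  -72. ]
jaw turn about world z -0.0 => roll 0.0
```

Emit:
{"name": "servo_tool", "arguments": {
  "motion": [-4,0,0,0,-8,-4,0,0,-12,-14,-6,0,-12,-28,-16,0,-12,-44,-26,0,-12,-60,-37,0,-12,-76,-48,0,-12,-90,-57,0,-12,-102,-65,0,-12,-110,-70,0,-12,-114,-72,0,-12,-114,-72,0,-7,-114,-72,0,-3,-114,-72,0,-1,-114,-72,0,0,-114,-72,0,0,-114,-72,0]
}}

```text
time_s: 6.0
ee_pos: [0.5401, -0.0123, 0.1086]
eef_rot: [-0.343, 1.571, -0.063]
force: [-0.4, -0.7, 1.5]
grip_width: 0.0273
```

Run:
```python
from h import *
info([.54,-.012,.108],16)
c=snap('side','d'); im=c['color'][130:310,180:350,::-1]; cv2.imwrite('pics/d2.png',cv2.resize(im,None,fx=3.3,fy=3.3,interpolation=cv2.INTER_CUBIC))
```

```text
t 6.0 pos [ 0.5401 -0.0123  0.1086] F [-0.4 -0.7  1.5] w 0.0273 q [-0.09  0.38  1.65  0.    1.11 -0.37]
jawdeg 16.0 toolx [ 0. -0. -1.] tooly [-0.276  0.961 -0.   ]
shift mm [ 0.6  0.3 -0. ]
jaw turn about world z -0.0 => roll 0.0
```

View pics/d2.png

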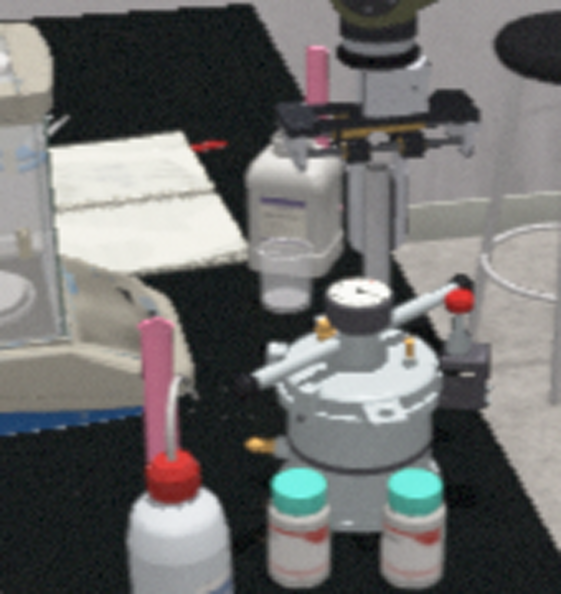

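Emit:
{"name": "servo_tool", "arguments": {
  "motion": [0,0,0,0,0,0,0,0,0,0,0,0,0,0,0,0,-10,0,0,0,-40,0,0,0,-80,0,0,0,-112,0,0,0,-112,0,0,0],
  "gripper": 0.6
}}

```text
time_s: 7.18
ee_pos: [0.5409, -0.0124, 0.2235]
eef_rot: [-0.372, 1.566, -0.092]
force: [-0.2, 0.8, -0.4]
grip_width: 0.0563
```

Run:
```python
from h import *
info([.4774,.1576,.215],-43.2)
c=snap('side','e'); im=c['color'][130:310,180:350,::-1]; cv2.imwrite('pics/e2.png',cv2.resize(im,None,fx=3.3,fy=3.3,interpolation=cv2.INTER_CUBIC))
```

```text
t 7.17 pos [ 0.5409 -0.0124  0.2235] F [-0.2  0.8 -0.4] w 0.0563 q [-0.09  0.26  1.53 -0.    1.35 -0.37]
jawdeg 16.0 toolx [ 0.005 -0.    -1.   ] tooly [-0.276  0.961 -0.002]
shift mm [  8.1 180.9 -14.1]
jaw turn about world z -59.2 => roll 59.2
```

View pics/e2.png

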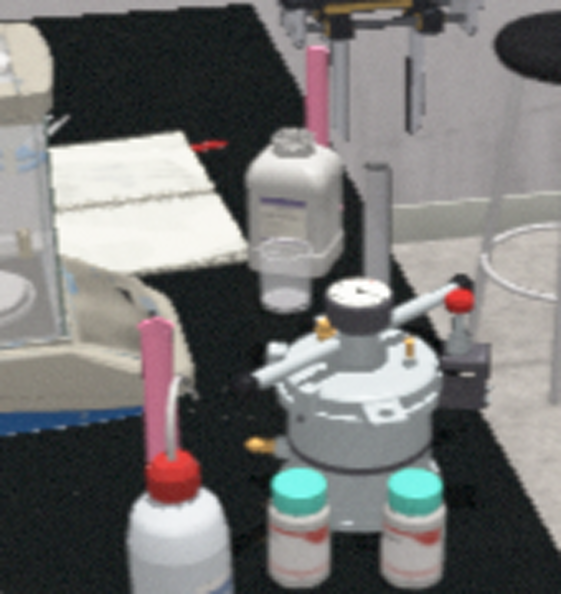

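Emit:
{"name": "servo_tool", "arguments": {
  "motion": [0,20,-2,8,0,50,-4,17,2,85,-7,26,4,115,-9,35,5,140,-11,44,5,160,-13,51,5,175,-14,57,5,181,-14,59.2,5,181,-14,59.2,5,181,-14,59.2]
}}

```text
time_s: 8.48
ee_pos: [0.4764, 0.1575, 0.215]
eef_rot: [-2.089, 1.57, -2.842]
force: [-0.2, 1.2, 0.1]
grip_width: 0.0564
```

Run:
```python
from h import *
info([.4774,.1576,.130],-43.2)
c=snap('side','f'); im=c['color'][130:310,220:390,::-1]; cv2.imwrite('pics/f2.png',cv2.resize(im,None,fx=3.3,fy=3.3,interpolation=cv2.INTER_CUBIC))
c=snap('top','f'); im=c['color'][150:270,200:360,::-1]; cv2.imwrite('pics/f1.png',cv2.resize(im,None,fx=5,fy=5,interpolation=cv2.INTER_CUBIC))
```

```text
t 8.47 pos [0.4764 0.1575 0.215 ] F [-0.2  1.2  0.1] w 0.0564 q [ 0.25  0.18  1.64 -0.    1.32  1.  ]
jawdeg -43.1 toolx [-0.001 -0.    -1.   ] tooly [ 0.683  0.73  -0.001]
shift mm [85.   0.8  0.7]
jaw turn about world z -0.1 => roll 0.1
```

View pics/f2.png

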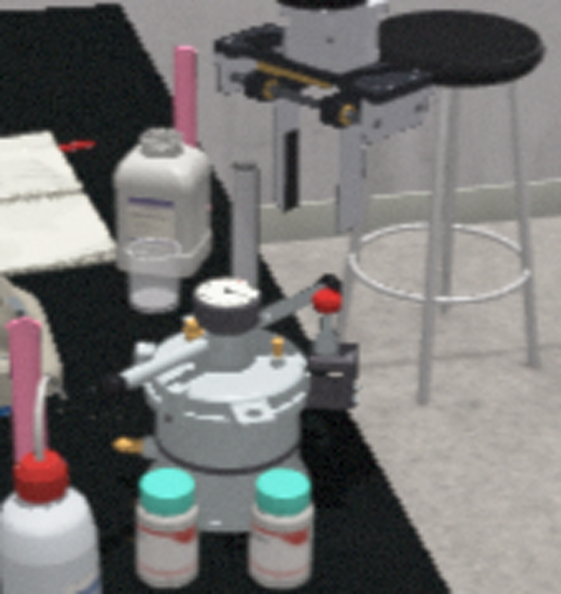

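View pics/f1.png

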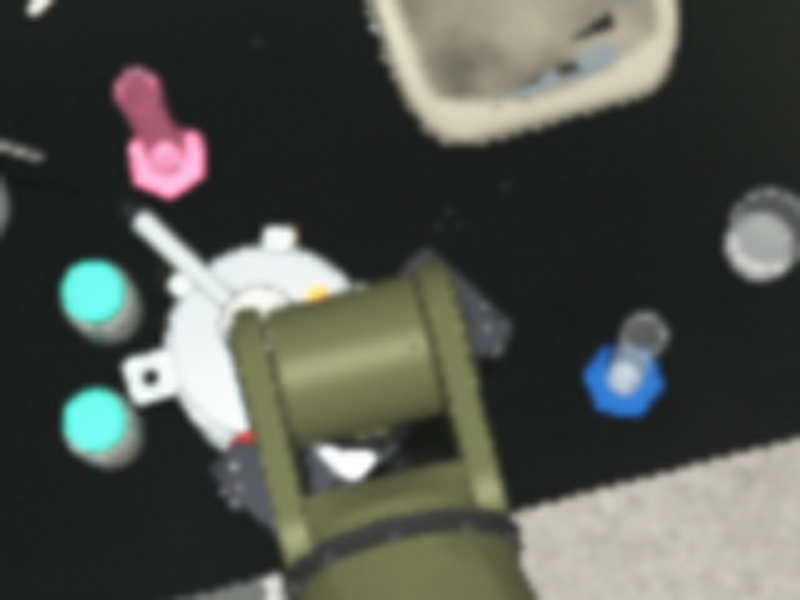

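Emit:
{"name": "servo_tool", "arguments": {
  "motion": [25,0.8,0.7,0,50,0.8,0.7,0,70,0.8,0.7,0,82,0.8,0.7,0,85,0.8,0.7,0,85,0.8,0.7,0]
}}

```text
time_s: 9.32
ee_pos: [0.4779, 0.1579, 0.1309]
eef_rot: [0.946, 1.57, 0.193]
force: [-0.1, -0.2, -0.3]
grip_width: 0.0566
```

Emit:
{"name": "servo_tool", "arguments": {
  "motion": [0,0,0,0,0,0,0,0,0,0,0,0,0,0,0,0,0,0,0,0,0,0,0,0,0,0,0,0],
  "gripper": 0,
  "force": 15
}}

```text
time_s: 10.2
ee_pos: [0.4777, 0.1577, 0.1305]
eef_rot: [-0.252, 1.57, -1.005]
force: [0.5, -5.4, 1.6]
grip_width: 0.0134
```

Run:
```python
from h import *
info([.4774,.1576,.130],-43.2)
x,R,o=tool()
# arc in tool frame: rows of angle
C=np.array([.5445,.229]); d=x[:2]-C; r=np.hypot(*d); a=np.degrees(np.arctan2(d[1],d[0])); print('r',r,'ang',a,o['moment'])
for k in range(0,70,4):
    th=np.radians(k); c,s=np.cos(th),np.sin(th)
    p=C+np.array([[c,-s],[s,c]])@d
    print(k,(R.T@np.array([p[0]-x[0],p[1]-x[1],0])*1000).round(1))
```

```text
t 10.2 pos [0.4777 0.1577 0.1305] F [ 0.5 -5.4  1.6] w 0.0134 q [ 0.25  0.27  1.74 -0.    1.13  1.  ]
jawdeg -43.2 toolx [ 0. -0. -1.] tooly [ 0.684  0.729 -0.   ]
shift mm [ 0.5 -0.3 -0.2]
jaw turn about world z -0.0 => roll 0.0
r 0.09771703812954262 ang -133.1222309283174 [-0.83711779 -0.03756551 -0.12299074]
0 [0. 0. 0.]
4 [0.  0.2 6.8]
8 [ 0.   1.  13.6]
12 [ 0.   2.2 20.3]
16 [ 0.   3.8 26.9]
20 [ 0.   5.9 33.4]
24 [ 0.   8.5 39.7]
28 [ 0.  11.5 45.9]
32 [ 0.  14.9 51.8]
36 [ 0.  18.7 57.4]
40 [ 0.  22.9 62.8]
44 [ 0.  27.5 67.9]
48 [ 0.  32.4 72.6]
52 [ 0.  37.6 77. ]
56 [ 0.  43.1 81. ]
60 [ 0.  48.9 84.6]
64 [ 0.  55.  87.8]
68 [ 0.  61.2 90.6]
```

Emit:
{"name": "servo_tool", "arguments": {
  "motion": [0,0.2,6.8,-4,0,1,13.6,-8,0,2.2,20.3,-12,0,3.8,26.9,-16,0,5.9,33.4,-20,0,8.5,39.7,-24,0,11.5,45.9,-28,0,14.9,51.8,-32,0,18.7,57.4,-36,0,22.9,62.8,-40,0,27.5,67.9,-44,0,32.4,72.6,-48,0,37.6,77,-52,0,43.1,81,-56,0,48.9,84.6,-60,0,55,87.8,-64,0,55,87.8,-64,0,55,87.8,-64]
}}

```text
time_s: 12.45
ee_pos: [0.5804, 0.136, 0.1305]
eef_rot: [-1.204, 1.567, -0.841]
force: [8.5, -14.3, -0.8]
grip_width: 0.0134
```

Run:
```python
from h import *
info()
x,R,o=tool(); C=np.array([.5445,.229]); d=x[:2]-C; print(np.hypot(*d),np.degrees(np.arctan2(d[1],d[0])),o['moment'])
c=snap('side','g'); im=c['color'][180:280,250:350,::-1]; cv2.imwrite('pics/g2.png',cv2.resize(im,None,fx=6,fy=6,interpolation=cv2.INTER_CUBIC))
c=snap('top','g'); im=c['color'][150:270,200:360,::-1]; cv2.imwrite('pics/g1.png',cv2.resize(im,None,fx=5,fy=5,interpolation=cv2.INTER_CUBIC))
```

```text
t 12.45 pos [0.5804 0.136  0.1305] F [  8.5 -14.3  -0.8] w 0.0134 q [ 0.17  0.47  1.47 -0.    1.2  -0.19]
jawdeg 20.8 toolx [ 0.002 -0.003 -1.   ] tooly [-0.355  0.935 -0.003]
0.09969429171946655 -68.86499506467909 [-2.73544615e+00 -1.49211172e+00  2.24062116e-03]
```

View pics/g2.png

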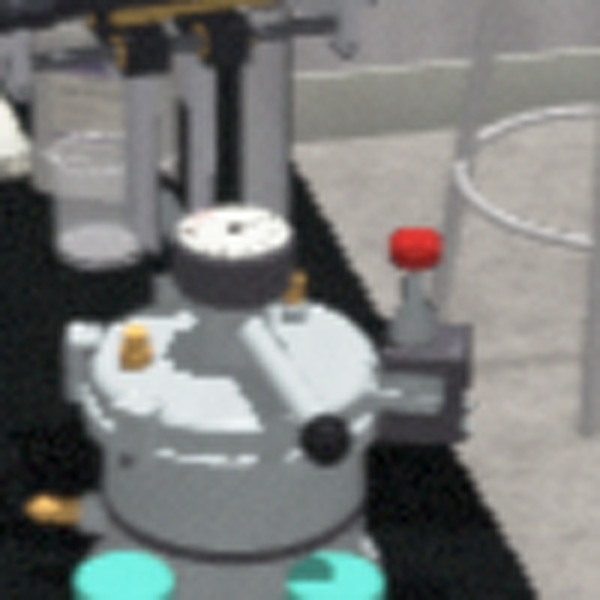

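View pics/g1.png

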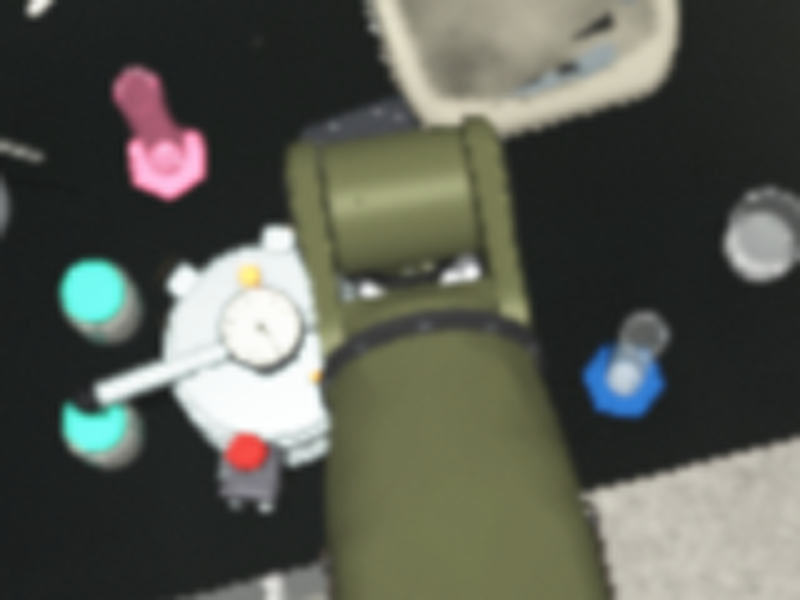

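Run:
```python
from h import *
c=load('top','g'); s=load('side','g')
f=lambda x,y,k,x0,y0:(x0+(x+.5)/k-.5,y0+(y+.5)/k-.5)
C=np.array([.5445,.229])
B=[]
for n,p in [('top',ray(c,*f(90,397,5,200,150),.145)),('side',ray(s,*f(325,439,6,250,180),.145))]:
    d=p[:2]-C; print(n,p.round(4),np.hypot(*d),np.degrees(np.arctan2(d[1],d[0])))
for n,p in [('pin side',ray(s,*f(416,235,6,250,180),.187)),('gauge side',ray(s,*f(235,229,6,250,180),.184)),('gauge top',ray(c,*f(261,327,5,200,150),.184)),('pintop',ray(c,*f(246,452,5,200,150),.187))]: print(n,p.round(4))
# bar axis: bright pixels height .14-.16 
W=world(c); m=(abs(W[...,2]-.15)<.012)
ks=[]
d=W[...,:2]-C; r=np.hypot(d[...,0],d[...,1]); a=np.degrees(np.arctan2(d[...,1],d[...,0]))
m&=(r>.04)&(r<.115)&(abs(a-112)<15)
print(m.sum(), np.median(a[m]),a[m].mean())
```

```text
top [0.5049 0.3392 0.145 ] 0.11711000039700978 109.74774714750622
side [0.5027 0.3379 0.145 ] 0.11662739394819198 111.02521638355927
pin side [0.4658 0.2356 0.187 ]
gauge side [0.5438 0.2269 0.184 ]
gauge top [0.5444 0.2281 0.184 ]
pintop [0.4652 0.2357 0.187 ]
101 111.30285070958027 110.96442653494805
```

Emit:
{"name": "servo_tool", "arguments": {
  "motion": [0,-0.5,2,-1.2,0,-1,4,-2.4,0,-1.3,5.8,-3.4,0,-1.3,5.8,-3.4,0,-1.3,5.8,-3.4]
}}

```text
time_s: 13.18
ee_pos: [0.5856, 0.138, 0.1306]
eef_rot: [-1.223, 1.569, -0.8]
force: [3.1, -6.3, 0.6]
grip_width: 0.0135
```

```bash
cat > look.py <<'E'
from h import *
import sys
t=sys.argv[1]
info()
x,R,o=tool(); C=np.array([.5442,.2278]); d=x[:2]-C; print(np.hypot(*d),np.degrees(np.arctan2(d[1],d[0])))
s=snap('side',t); im=s['color'][180:280,250:350,::-1]; cv2.imwrite(f'pics/{t}2.png',cv2.resize(im,None,fx=6,fy=6,interpolation=cv2.INTER_CUBIC))
c=snap('top',t); im=c['color'][150:270,200:360,::-1]; cv2.imwrite(f'pics/{t}1.png',cv2.resize(im,None,fx=5,fy=5,interpolation=cv2.INTER_CUBIC))
for k in (c,s):
    W=world(k); m=(abs(W[...,2]-.15)<.012)
    d=W[...,:2]-C; r=np.hypot(d[...,0],d[...,1]); a=np.degrees(np.arctan2(d[...,1],d[...,0]))
    m&=(r>.04)&(r<.115)&(abs(a-112)<15)
    print(m.sum(), np.median(a[m]),a[m].mean())
E
python3 look.py i
```

```text
t 13.18 pos [0.5856 0.138  0.1306] F [ 3.1 -6.3  0.6] w 0.0135 q [ 0.17  0.48  1.45 -0.    1.21 -0.25]
jawdeg 24.2 toolx [ 0.001 -0.001 -1.   ] tooly [-0.41   0.912 -0.001]
0.09887027647468612 -65.22191669385198
103 113.90858847583443 113.5199445223362
94 111.71250531269521 112.0799796735286
```

View pics/i2.png

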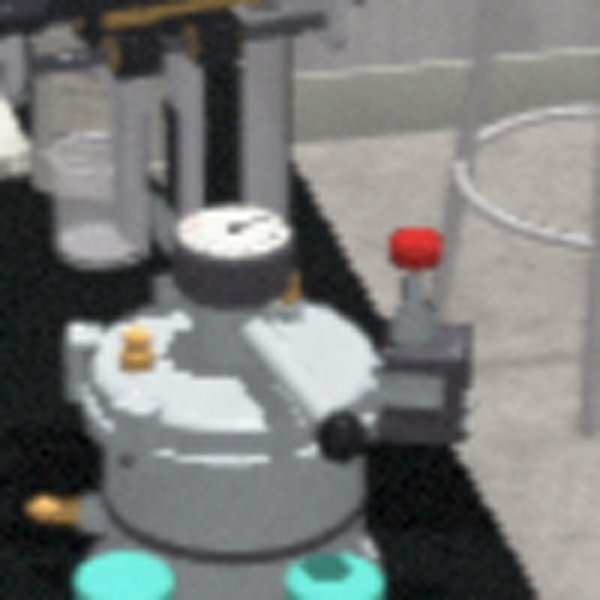

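View pics/i1.png

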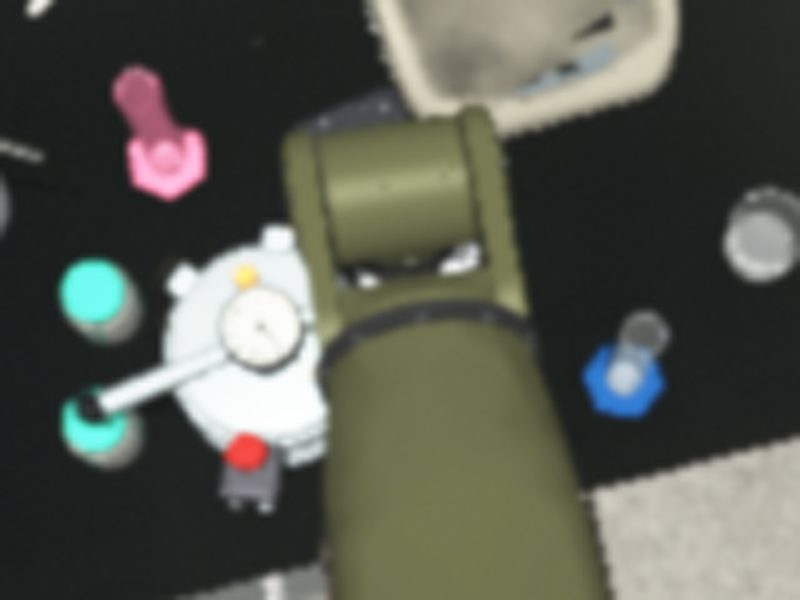

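Run:
```python
from h import *
f=lambda x,y,k,x0,y0:(x0+(x+.5)/k-.5,y0+(y+.5)/k-.5)
def dark(img,box):
    x0,y0,x1,y1=box; g=img[y0:y1,x0:x1].max(2); return g
for t in 'gi':
    s=load('side',t);c=load('top',t)
    g=s['color'][240:265,290:320].astype(int).max(2); m=(g<50).astype(np.uint8)
    n,l,st,ce=cv2.connectedComponentsWithStats(m); print(t,[(st[i][:5].tolist(),(ce[i]+[290,240]).round(2)) for i in range(1,n) if st[i][4]>15])
for C in ([.5445,.2285],[.5442,.2278]):
  for t,T,S in [('g',(90,397),(325,439)),('i',(91,405),(342,437))]:
    for nm,p,q in [('top',ray(load('top',t),*f(*T,5,200,150),.145),ray(load('top',t),*f(246,452,5,200,150),.187)),('side',ray(load('side',t),*f(*S,6,250,180),.145),ray(load('side',t),*f(416,233,6,250,180),.187))]:
        d=p[:2]-C;e=q[:2]-C; print(t,nm,p.round(4),np.degrees(np.arctan2(e[1],e[0])-np.arctan2(d[1],d[0])).round(2),np.hypot(*(p-q)[:2]).round(4))
```

```text
g [([10, 10, 8, 7, 34], array([303.85, 253.29])), ([21, 13, 9, 12, 102], array([315.03, 258.81]))]
i [([13, 10, 17, 15, 140], array([312.69, 257.27]))]
g top [0.5049 0.3392 0.145 ] 65.15 0.1109
g side [0.5027 0.3379 0.145 ] 65.32 0.1105
i top [0.4998 0.3384 0.145 ] 62.68 0.1084
i side [0.4958 0.336  0.145 ] 61.88 0.1066
g top [0.5049 0.3392 0.145 ] 64.88 0.1109
g side [0.5027 0.3379 0.145 ] 65.06 0.1105
i top [0.4998 0.3384 0.145 ] 62.42 0.1084
i side [0.4958 0.336  0.145 ] 61.63 0.1066
```

Emit:
{"name": "servo_tool", "arguments": {
  "motion": [0,0,0.7,-0.4,0,0,1.4,-0.8,0,0,1.4,-0.8,0,0,1.4,-0.8]
}}

```text
time_s: 13.78
ee_pos: [0.5868, 0.1386, 0.1306]
eef_rot: [-1.436, 1.57, -0.999]
force: [2.1, -8.4, 1.3]
grip_width: 0.0135
```

```bash
python3 look.py j; python3 -c "
from h import *
info([.42,.03,.235])"
```

```text
t 13.78 pos [0.5868 0.1386 0.1306] F [ 2.1 -8.4  1.3] w 0.0135 q [ 0.17  0.48  1.45 -0.    1.21 -0.26]
jawdeg 25.0 toolx [ 0.001 -0.001 -1.   ] tooly [-0.423  0.906 -0.001]
0.09887346994037276 -64.47901371645281
104 114.15632965204593 114.15606966205183
92 112.19613454900576 112.60366751054269
t 13.88 pos [0.5868 0.1385 0.1306] F [ 2.  -7.7  1.1] w 0.0136 q [ 0.17  0.48  1.45 -0.    1.21 -0.26]
jawdeg 25.0 toolx [ 0.001 -0.001 -1.   ] tooly [-0.423  0.906 -0.001]
shift mm [-104.4  -28.  -197.1]
```

Release, rise, and move aside for a clear look.

Emit:
{"name": "servo_tool", "arguments": {
  "motion": [0,0,0,0,0,0,0,0,0,0,0,0,-20,0,0,0,-60,0,0,0,-100,0,0,0,-104,-6,-40,0,-104,-13,-90,0,-104,-20,-140,0,-104,-28,-180,0,-104,-28,-197,0,-104,-28,-197,0],
  "gripper": 0.5
}}

```text
time_s: 15.38
ee_pos: [0.4195, 0.0305, 0.2349]
eef_rot: [-0.33, 1.57, 0.107]
force: [-0.2, -0.6, 0.7]
grip_width: 0.0469
```

```bash
python3 look.py k
```

```text
t 15.38 pos [0.4195 0.0305 0.2349] F [-0.2 -0.6  0.7] w 0.0469 q [-0.01 -0.02  1.82  0.    1.34 -0.45]
jawdeg 25.0 toolx [ 0.001  0.    -1.   ] tooly [-0.423  0.906 -0.   ]
0.23342502838518198 -122.28349754709198
104 114.49053721506556 114.13784995823296
98 112.00647175974552 112.56842417757223
```

View pics/k1.png

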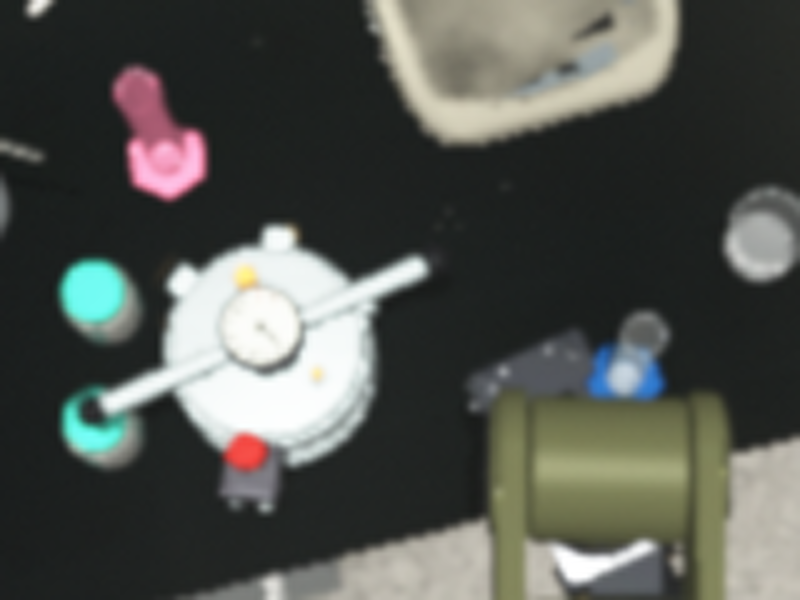

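View pics/k2.png

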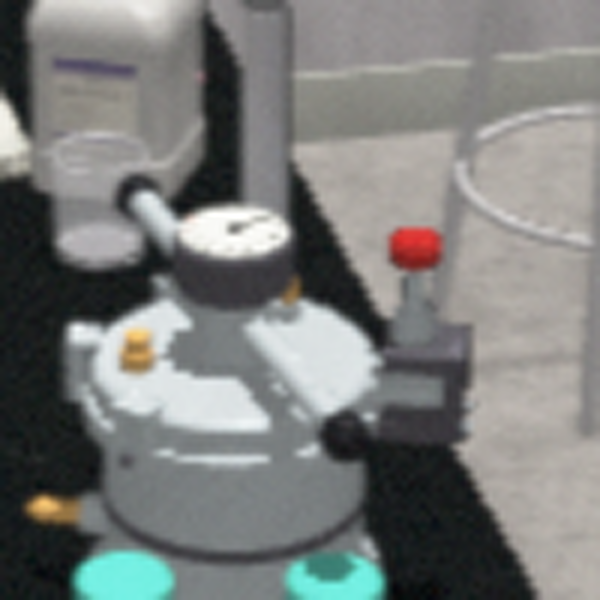

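Run:
```python
from h import *
f=lambda x,y,k,x0,y0:(x0+(x+.5)/k-.5,y0+(y+.5)/k-.5)
c=load('top','k');s=load('side','k')
for n,A,B,P,G in [('top',*[ray(c,*f(*p,5,200,150),z) for p,z in (((432,260),.145),((92,406),.145),((246,452),.187),((261,327),.184))]),('barends',*[ray(c,*f(*p,5,200,150),z) for p,z in (((422,266),.145),((110,402),.145),((246,452),.187),((261,327),.184))]),('side',*[ray(s,*f(*p,6,250,180),z) for p,z in (((133,193),.145),((344,437),.145),((416,233),.187),((235,229),.184))])]:
    d=B-A;M=(A+B)/2; print(n,'A',A.round(4),'B',B.round(4),'bar deg',np.degrees(np.arctan2(d[1],d[0])).round(2),'len',np.hypot(*d[:2]).round(4),'mid',M.round(4),'G',G.round(4),'P',P.round(4))
    for C in (M,G,np.array([.5442,.2278])):
        e=P-C; print('   pin ang',np.degrees(np.arctan2(e[1],e[0])).round(2), np.hypot(*e[:2]).round(4))
# predicted lug/fork projections: fork window
for yaw in (-4.7,-5.7):
  for lid in (-3,-1.5,0,1.5):
    th=np.radians(yaw+lid); C=np.array([.5444,.2282])
    p=[[*(C+.12*np.array([np.cos(a),np.sin(a)])),.145] for a in (th+np.radians(120),th-np.radians(60))]
    q=proj(s,p); t=proj(c,p); print(yaw,lid,((q-[250,180]+.5)*6-.5).round(0).tolist(),((t-[200,150]+.5)*5-.5).round(0).tolist())
```

```text
top A [0.5956 0.1214 0.145 ] B [0.4991 0.3378 0.145 ] bar deg 114.03 len 0.2369 mid [0.5474 0.2296 0.145 ] G [0.5444 0.2281 0.184 ] P [0.4652 0.2357 0.187 ]
   pin ang 175.73 0.0824
   pin ang 174.53 0.0796Traceback (most recent call last):
  File "<stdin>", line 7, in <module>
ValueError: operands could not be broadcast together with shapes (3,) (2,)
```

Run:
```python
from h import *
f=lambda x,y,k,x0,y0:(x0+(x+.5)/k-.5,y0+(y+.5)/k-.5)
c=load('top','k');s=load('side','k')
for n,A,B,P,G in [('barends',*[ray(c,*f(*p,5,200,150),z) for p,z in (((422,266),.145),((110,402),.145),((246,452),.187),((261,327),.184))]),('side',*[ray(s,*f(*p,6,250,180),z) for p,z in (((133,193),.145),((344,437),.145),((416,233),.187),((235,229),.184))])]:
    d=B-A;M=(A+B)/2; print(n,'A',A.round(4),'B',B.round(4),'bar deg',np.degrees(np.arctan2(d[1],d[0])).round(2),'len',np.hypot(*d[:2]).round(4),'mid',M.round(4),'G',G.round(4),'P',P.round(4))
    for C in (M,G):
        e=P-C; print('   pin ang',np.degrees(np.arctan2(e[1],e[0])).round(2), np.hypot(*e[:2]).round(4))
for yaw in (-4.7,-5.7):
  for lid in (-3,-1.5,0,1.5):
    th=np.radians(yaw+lid); C=np.array([.5444,.2282])
    p=[[*(C+.12*np.array([np.cos(a),np.sin(a)])),.145] for a in (th+np.radians(120),th-np.radians(60))]
    q=proj(s,p); t=proj(c,p); print(yaw,lid,((q-[250,180]+.5)*6-.5).round(0).tolist(),((t-[200,150]+.5)*5-.5).round(0).tolist())
```

```text
barends A [0.5916 0.1278 0.145 ] B [0.5018 0.3264 0.145 ] bar deg 114.34 len 0.2179 mid [0.5467 0.2271 0.145 ] G [0.5444 0.2281 0.184 ] P [0.4652 0.2357 0.187 ]
   pin ang 173.96 0.082
   pin ang 174.53 0.0796
side A [0.597  0.1125 0.145 ] B [0.495  0.3359 0.145 ] bar deg 114.54 len 0.2456 mid [0.546  0.2242 0.145 ] G [0.5438 0.2269 0.184 ] P [0.4658 0.2336 0.187 ]
   pin ang 173.28 0.0807
   pin ang 175.08 0.0783
-4.7 -3 [[334.0, 441.0], [147.0, 198.0]] [[90.0, 406.0], [438.0, 269.0]]
-4.7 -1.5 [[342.0, 440.0], [141.0, 199.0]] [[91.0, 411.0], [437.0, 264.0]]
-4.7 0 [[349.0, 438.0], [135.0, 200.0]] [[93.0, 415.0], [435.0, 260.0]]
-4.7 1.5 [[356.0, 436.0], [128.0, 201.0]] [[95.0, 420.0], [432.0, 256.0]]
-5.7 -3 [[329.0, 442.0], [151.0, 197.0]] [[89.0, 403.0], [440.0, 272.0]]
-5.7 -1.5 [[337.0, 440.0], [145.0, 198.0]] [[90.0, 408.0], [438.0, 267.0]]
-5.7 0 [[344.0, 439.0], [139.0, 199.0]] [[92.0, 412.0], [436.0, 263.0]]
-5.7 1.5 [[351.0, 438.0], [133.0, 200.0]] [[94.0, 417.0], [434.0, 258.0]]
```

```bash
python3 -c "
from h import *
info([.4655,.2355,.205])"
```

```text
t 15.47 pos [0.4203 0.0309 0.2346] F [ 0.4 -0.8 -0.1] w 0.0469 q [-0.01 -0.02  1.81  0.    1.34 -0.45]
jawdeg 25.0 toolx [ 0.  0. -1.] tooly [-0.423  0.906 -0.   ]
shift mm [ 29.6 166.2 127.6]
```

Emit:
{"name": "servo_tool", "arguments": {
  "motion": [0,20,15,0,0,50,38,0,0,85,65,0,0,120,92,0,0,148,113,0,0,162,124,0,0,166,127.5,0,10,166,127.5,0,25,166,127.5,0,29,166,127.5,0,29,166,127.5,0,29,166,127.5,0],
  "gripper": 0,
  "force": 20
}}

```text
time_s: 16.98
ee_pos: [0.4652, 0.2349, 0.2058]
eef_rot: [-0.058, 1.57, 0.379]
force: [0.3, -0.2, 0.4]
grip_width: 0.0007
```

```bash
python3 look.py l; python3 -c "
from h import *
info([.4655,.2355,.163])"
```

```text
t 16.98 pos [0.4652 0.2349 0.2058] F [ 0.3 -0.2  0.4] w 0.0007 q [ 0.4   0.23  1.6  -0.    1.3  -0.04]
jawdeg 25.0 toolx [ 0.001  0.    -1.   ] tooly [-0.423  0.906 -0.   ]
0.07931435785551015 174.85763059015474
0 nan nan
95 112.11517826577912 112.69038252064463
t 17.07 pos [0.4652 0.235  0.2058] F [ 0.7 -0.2  0.1] w 0.0004 q [ 0.4   0.24  1.6   0.    1.3  -0.04]
jawdeg 25.0 toolx [ 0.001  0.    -1.   ] tooly [-0.423  0.906 -0.   ]
shift mm [42.8  0.3  0.5]
  return _methods._mean(a, axis=axis, dtype=dtype,
  ret = ret.dtype.type(ret / rcount)
look.py:12: RuntimeWarning: Mean of empty slice.
  print(m.sum(), np.median(a[m]),a[m].mean())
```

View pics/l2.png

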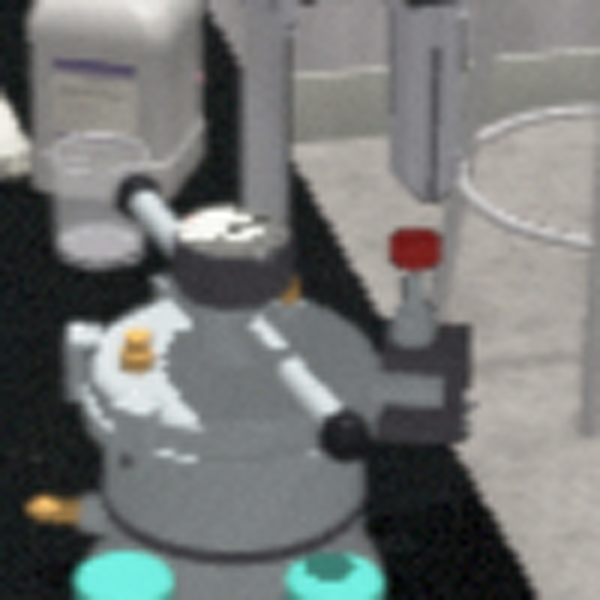

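Emit:
{"name": "servo_tool", "arguments": {
  "motion": [8,0,0,0,16,0,0,0,19,0,0,0,22,0,0,0,25,0,0,0,28,0,0,0,28,0,0,0]
}}

```text
time_s: 17.95
ee_pos: [0.4651, 0.235, 0.1772]
eef_rot: [0.746, 1.571, 1.183]
force: [-0.0, 0.4, -0.6]
grip_width: 0.0005
```

```bash
python3 -c "
from h import *
info([.4655,.2355,.163])"
```

```text
t 17.95 pos [0.4651 0.235  0.1772] F [-0.   0.4 -0.6] w 0.0005 q [ 0.4   0.26  1.64  0.    1.24 -0.04]
jawdeg 25.0 toolx [ 0.  0. -1.] tooly [-0.423  0.906  0.   ]
shift mm [14.2  0.3  0.6]
```

Emit:
{"name": "servo_tool", "arguments": {
  "motion": [3,0,0,0,6,0,0,0,9,0,0,0,12,0,0,0,14,0,0,0,15,0,0,0,15,0,0,0,15,0,0,0]
}}

```text
time_s: 18.95
ee_pos: [0.4653, 0.2351, 0.1632]
eef_rot: [-0.055, 1.57, 0.383]
force: [-1.1, -0.5, 9.5]
grip_width: 0.0001
```

```bash
python3 look.py m 2>/dev/null
```

```text
t 18.95 pos [0.4653 0.2351 0.1632] F [-1.1 -0.5  9.5] w 0.0001 q [ 0.4   0.27  1.66 -0.    1.21 -0.04]
jawdeg 25.0 toolx [ 0.001  0.    -1.   ] tooly [-0.423  0.906 -0.   ]
0.07923252417054717 174.71248658978666
0 nan nan
94 112.1926833028155 112.6584420565877
```

View pics/m2.png

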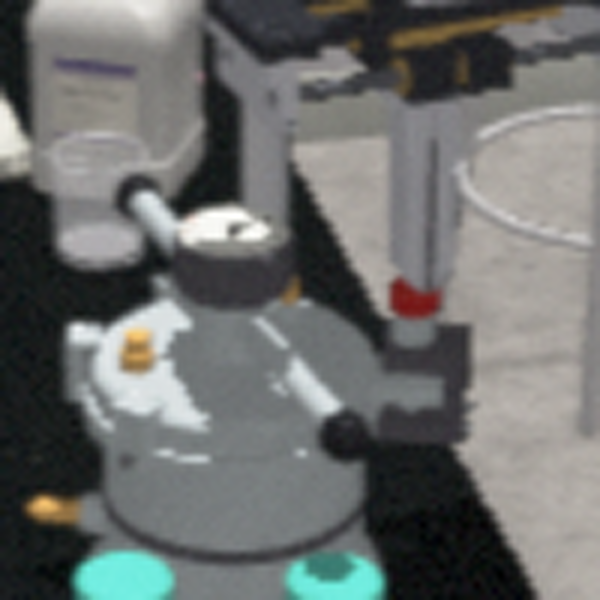

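Emit:
{"name": "servo_tool", "arguments": {
  "motion": [1,0,0,0,2,0,0,0,2,0,0,0]
}}

```text
time_s: 19.42
ee_pos: [0.4656, 0.2352, 0.1629]
eef_rot: [-0.053, 1.568, 0.384]
force: [-8.5, -3.5, 27.0]
grip_width: 0.0003
```

Emit:
{"name": "servo_tool", "arguments": {
  "motion": [-10,0,0,0,-40,0,0,0,-80,-10,-10,0,-90,-45,-35,0,-90,-85,-65,0,-90,-120,-92,0,-90,-150,-115,0,-90,-166,-127,0,-90,-166,-127,0,-90,-166,-127,0]
}}

```text
time_s: 20.68
ee_pos: [0.4203, 0.0313, 0.2503]
eef_rot: [2.342, 1.57, 2.779]
force: [-0.1, 0.6, 0.0]
grip_width: 0.0004
```

```bash
python3 look.py n 2>/dev/null
```

```text
t 20.68 pos [0.4203 0.0313 0.2503] F [-0.1  0.6  0. ] w 0.0004 q [-0.01 -0.03  1.79  0.    1.38 -0.45]
jawdeg 25.0 toolx [-0.  0. -1.] tooly [-0.423  0.906  0.   ]
0.23226082012158752 -122.23279113487409
105 114.31788050607773 114.14218818329336
93 112.14116919203488 112.78358197274277
```

View pics/n2.png

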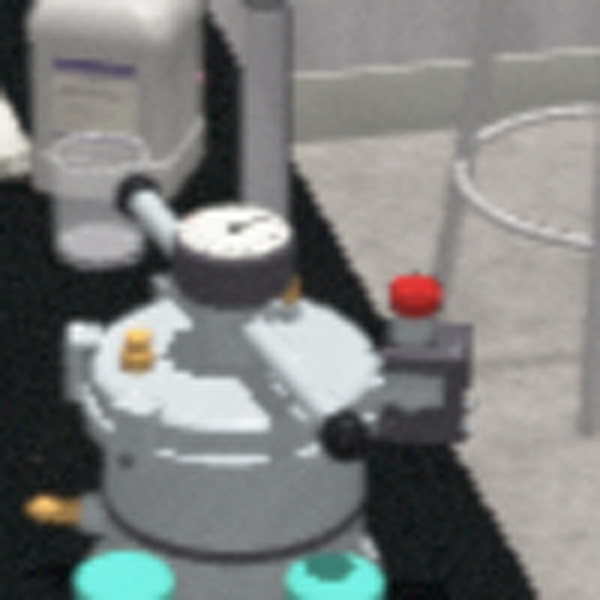

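View pics/n_top.png

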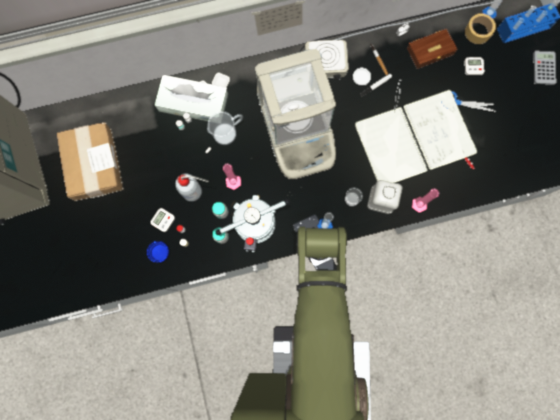

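View pics/n_side.png

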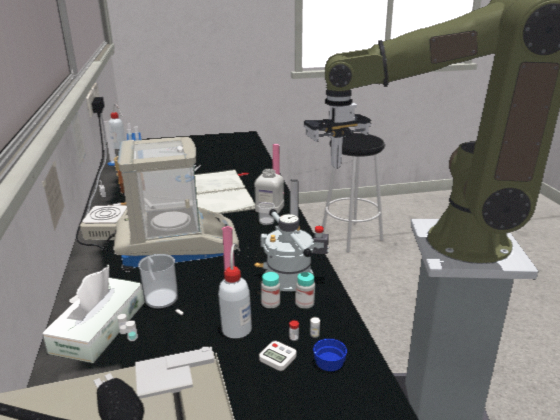

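The pin head sits on the bush at (415,295) in the crop, with the pin visible through the lug. The cylinder stands upright at side pixel (294,195), and nothing else has moved.

```bash
python3 -c "
from station import ctrl
print(ctrl.hand_in())"
```

```text
the job is handed in; nothing more can be done
None
```

The pressure filter is ready for gas, and I handed the job in at about 21 s of the 58 s allowed.

- **Cylinder:** I moved the blue-footed measuring cylinder first, to about (0.54, -0.01). That is roughly 0.24 m from the vessel's axis, well out of the bar's reach. In the last side picture it stands upright.
- **Lid:** I gripped the crossbar near knob_a and turned the lid anticlockwise by about 68 degrees. Before I pushed the pin, the camera estimates mostly put the lid within about 1 degree of lined up. They did not fully agree: the side camera's depth reading of the bar was about 2 degrees lower than the others.
- **Pin:** I pushed it down with the closed fingers. It passed the 3 mm depth where a solid lug would have stopped it, with almost no force, and stopped firm at a tip height of 163 mm. I pressed up to 27 N to be sure. In the last picture the red head sits on the guide bush.
- **Other checks:** I saw nothing else moved on the bench, and the gauge was not touched. The robot was clear of everything at hand-in. The largest sideways force while turning the lid was about 17 N.

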